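# Drop the frit into its seat in the filter block and swing the retaining clip over it

### The job

Load the aluminium filter block: with a fingertip, swing its retaining clip well clear of the empty round seat by the upright black thumb pin, nudge the loose metal frit disc by its edge across the top of the block until it drops into the seat and lies flat, fully home, then swing the clip back over the disc as far as its stop. Only push: the disc must never be picked up off the block, nor be pushed off it. Leave the vials, the tools, the module and the fittings round the block as they are.

Things in the scene. Friction and masses are not known exactly. Their poses are not given: they have to be found in the camera images.
- filter_block: aluminium filter block fixed to the table, 166 mm long (its x), 84 wide (y), 32 high, flat on top, a tube fitting in each end face (25 mm out, below the top). Origin at the centre of its underside. The half toward its -x is a plain flat land, where the frit starts; the round seat lies toward +x (its centre 27 mm from the block's centre)
- seat (a point): centre of the mouth of the round seat, level with the block's flat top; axes as the block's (x along the block, away from the land; z up). The seat is a straight-sided counterbore 53 mm across and 8 mm deep; its floor is a ledge and, level with it, radial support ribs with shallow drain channels between. A frit that is home stands 1 mm below the top of the block
- frit: the loose frit: a round sintered-metal disc in a plain steel rim, 50 mm across, 7 mm thick, about 60 g, lying flat on the land of the block, its front edge a few to some 20 mm short of the seat's rim. Origin at the centre of its underside, z up. Home, its origin lies 8 mm below seat
- clip (a joint): retaining clip, a steel arm swinging level about an upright screw. 0: shut at its stop, arm toward the block's -x over the seat's middle; grows as it opens, clockwise from above, pin moving to the block's +y; clear of the seat from 1.25; 1.75: open stop. Starts shut or up to 0.45. Stays where left; about 1 N at the pin moves it. Passes freely over a frit that is home, runs against one that is not
- clip_pin (a point): middle of the upright black thumb pin of the clip, 10 mm across, 31 mm from the pivot; the pin reaches from 5.5 to 27.5 mm above the block's top, the point is 16.5 mm above it. The clip's arm, 14 mm wide, lies 1.5 to 5.5 mm above the block's top and ends 7 mm beyond the pin's axis
- clip_pivot (a point): axis of the clip's shoulder screw at the level of the block's top, 38 mm from the seat's centre along the block's +x; the screw head is 13 mm across and ends 10.5 mm above the block's top
- sensor_module: flat pale electronics module, 36x50x15 mm, lying beside the block; origin at the centre of its underside; to be left alone
- vial_1: upright glass vial with a white screw cap, 24 mm across, 54 mm tall; origin at the centre of its foot; to be left alone
- vial_2: upright glass vial with a dark screw cap, 24 mm across, 54 mm tall; origin at the centre of its foot; to be left alone
- hex_key: hex key lying flat, 26x79x4 mm; origin at the centre of its underside; to be left alone
- fitting_c: small clear tube fitting, 17x28x17 mm; origin at the centre of its underside; to be left alone
- fitting_e: small clear T-shaped tube fitting, 22x26x15 mm; origin at the centre of its underside; to be left alone
- tweezers: steel tweezers lying on the table, 15x114x7 mm; origin at the centre of their underside; to be left alone
There are look-alikes about, which are no part of the job. Of the things shaped like the frit, the metal one is meant.

How it is judged:
By the outcome, as a careful person would: the job done as asked, in the order asked, and still so for the second after the job is handed in, with the robot touching nothing.
It also fails if it takes over 69 s, if anything falls off the work surface, if the arm or the gripper's body presses on something with over 40 N, if the wrist force passes 120 N, or if a joint passes its speed limit or range.

### The arm

A 6-joint arm with a two-finger parallel gripper is mounted at the origin on a cart in front of the work surface, level with it; the furniture and walls round the work are solid. World frame = base frame: x ahead of the robot, y to its left, z up, the work surface at z = 0. Lengths are in mm, angles in degrees, forces in N, time in s.
With the tool pointing down it reaches from about 300 to 850 mm from the base axis. Payload 4.2 kg.
Tool frame: the origin (TCP) lies at the centre of the arm's flange, where the gripper is bolted on; the fingertips stand 191 mm ahead of it and the grasp point (between the pads) lies 172 mm ahead of it; z points along the fingers, y is the direction in which the jaws open and shut (so a half turn about z gives the same grasp; the last joint's range is limited). The gripper opens to 91 mm and grips with 3 to 60 N. Pads are 32 mm wide; open, the fingers measure 118 mm over their backs; the gripper's body (76 mm by 178 mm) begins 60 mm behind the grasp point.
Start: joints at [66.406, 18.312, 89.639, -0, 72.044, -1.146], TCP at [219.562, 531.428, 404.776] pointing down, gripper open.
Joint ranges: [-177.97, 177.97], [-48.28, 115.42], [12.27, 149.76], [-77.06, 257.06], [2.81, 150.46], [-146.56, 146.56]. Speed limits (degrees/s): [147.25, 147.25, 180, 180, 180, 180].

### API

Orientations are given as [roll, pitch, yaw] about the fixed x, y, z axes, in that order (R = Rz(yaw) Ry(pitch) Rx(roll)).
In Python, from workcell import status, vision, ticket gives the robot as it stands.
- The arm moves only by the shell command python3 -m jog 'ROWS' [FORCE]. ROWS is JSON, a list of rows, each a list of 7 numbers: the finger opening in m, from 0 to 0.0912, then the shift along the tool's x, y, z in m, then the turn, a rotation vector about the tool's x, y, z in rad. A call has 1 to 12 rows; each row shifts and turns the commanded pose from where the row before left it, along the tool's axes as they then stand; what a row does not reach is not made up. A row lasts 1/8 s, in which the tool goes at most 62.5 mm and 10.7 degrees, less where a joint would pass 70% of its speed; a pose out of reach is approached as far as the arm can. A call with a gripper value outside its range is refused whole. The fingers move at their own pace and stop on an object; FORCE is the grip in N (left out, the last holds). Time passes only in rows, so rows that do not move let the fingers close. It gives the time, the measured TCP pose, the force and the opening at its end, in the units of the state.
- status.state(): the state, without advancing time (a new reading comes with each control period).
- vision.grab_frame(name): name is "scene" or "top"; returns a dict with "color" (384x512x3 uint8, blue, green, red), "depth" (384x512 float32, mm along the optical axis (not along the pixel's ray), 0 where there is no reading), "fov_y" (degrees; the focal length in pixels is half the picture's height over the tangent of half this angle, whatever the lens; pixels are square), "cx", "cy" (the principal point, pixels), "pose" (4x4, takes a point from camera to world coordinates). Camera axes: x right, y down, z forward; pixel columns grow to the right and rows downward; lengths in mm; the calibration is good to about 2 mm. A picture is of the moment at which its call begins.
- ticket.job_done(): hands the job in, once; it reports no verdict.
Trained networks look in the newest picture that a camera, given by its name, has taken for a name from the list of things; names that differ only in an ending like _2 or _b are one class to them, and where a whole thing is asked for, a point or a joint stands for the part that bears it (a point fixed in the world has none). Each returns a list of dicts, best first, with "p" (0 to 1); they miss things now and then, are a little off and sometimes report something else, mostly with a low value. They report only what shows in the picture. A call takes as long as a camera call. They do not tell look-alikes from the thing itself.
- vision.find_in(camera, label): "location" ([x, y, z] in mm, in world coordinates, good to about 4 mm: the middle of the surface that is visible of it).
- vision.silhouettes(camera, label): "pixels" (384x512 bool, what is visible of it).
The state is a dict: "time_s": time; "qpos": joint angles; "qvel": joint speeds; "effort": joint torques, N m; "ee_pos": TCP position; "ee_rot": TCP orientation; "force": force on the tool from outside, world axes, zero at the start; "torque": the same for the moment, N m; "gripper_width": finger opening in mm.
Only numpy, scipy, OpenCV 4.12 (cv2) and the standard library are available. Lean on these libraries where they do the work, as an engineer would, in place of code of your own. Each camera call takes 0.05 s, during which the arm holds its last target.

## Working session

There is one attempt and no reset: what is moved stays moved. The work goes in short steps, Python scripts to look and compute and a shell command to move; the robot and the scene stay as the last step left them, time stands still between calls to the robot, and variables do not carry over. Pictures are saved under pics/ and viewed, and the job is handed in when it is done.

```bash
mkdir -p pics; ls
python3 - <<'E'
from workcell import status, vision
import cv2,numpy as np,json
print(status.state())
for n in("scene","top"):
    f=vision.grab_frame(n); cv2.imwrite(f"pics/{n}0.png",f["color"]); print(n,f["fov_y"],f["cx"],f["cy"],np.round(f["pose"],3).tolist())
    np.savez(f"{n}0.npz",**f)
    for l in("filter_block","frit","clip","clip_pin","clip_pivot","sensor_module","vial_1","vial_2"):
        try: print(l,[(np.round(d["location"],1).tolist(),round(d["p"],2)) for d in vision.find_in(n,l)])
        except Exception as e: print(l,e)
E
```

```text
pics
{'time_s': 0.0, 'qpos': array([ 6.64062882e+01,  1.83513120e+01,  8.97088561e+01, -2.93557357e-03,
        7.20441967e+01, -1.14789388e+00]), 'qvel': array([ 1.41873335e-04,  2.44986435e-02,  4.41423091e-02,  1.71910710e-01,
       -4.14415683e-02, -4.79179918e-02]), 'effort': array([ 1.28860782e-03, -4.12467957e+01, -2.31975907e+01,  7.28410366e-02,
        4.57957084e-02, -1.47768669e-04]), 'ee_pos': array([219.49163244, 531.26134118, 403.90667778]), 'ee_rot': array([-1.79895600e+02,  6.99623193e-04,  1.57555090e+02]), 'force': array([ 0.24584205, -0.65782126, -0.102893  ]), 'torque': array([ 0.01588667, -0.03017321,  0.02980647]), 'gripper_width': 91.22027102563467}
scene 44.82572507380477 259.2156981021582 202.0775333874699 [[0.823, -0.355, 0.444, 74.61], [-0.568, -0.542, 0.619, -840.894], [0.021, -0.761, -0.648, 633.569], [0.0, 0.0, 0.0, 1.0]]
filter_block [([462.5, -313.7, 26.9], 0.98)]
frit [([294.0, -303.6, 3.9], 0.89), ([428.4, -310.4, 37.0], 0.74)]
clip [([501.2, -272.8, 41.1], 0.47), ([494.0, -379.8, 39.7], 0.27)]
clip_pin []
clip_pivot [([467.2, -310.4, 27.4], 0.77), ([570.7, -329.1, 6.4], 0.68)]
sensor_module [([342.1, -383.2, 4.7], 0.71), ([378.3, -253.7, 12.0], 0.61), ([462.2, -311.0, 30.9], 0.59)]
vial_1 [([430.2, -231.8, 33.2], 0.87), ([494.3, -380.0, 39.2], 0.76)]
vial_2 [([430.2, -231.8, 33.2], 0.87), ([494.3, -380.0, 39.2], 0.76)]
top 56.87622160818778 249.9937143168041 190.06339150051355 [[0.028, -0.982, 0.189, 305.984], [-0.999, -0.032, -0.015, -278.886], [0.021, -0.189, -0.982, 898.483], [0.0, 0.0, 0.0, 1.0]]
filter_block [([473.7, -286.5, 35.9], 0.73)]
frit [([296.7, -295.1, 6.7], 0.57)]
clip [([507.3, -262.5, 36.2], 0.5)]
clip_pin [([509.4, -265.8, 35.6], 0.48)]
clip_pivot [([478.1, -288.6, 33.0], 0.92)]
sensor_module [([380.9, -248.2, 13.8], 0.77)]
vial_1 [([462.3, -393.7, 15.6], 0.73), ([433.3, -222.1, 55.0], 0.64)]
vial_2 [([462.3, -393.7, 15.6], 0.73), ([433.3, -222.1, 55.0], 0.64)]
```

Run:
```python
import cv2
for n,(x0,y0,x1,y1) in {"scene":(150,80,400,300),"top":(150,30,400,220)}.items():
    i=cv2.imread(f"pics/{n}0.png"); c=cv2.resize(i[y0:y1,x0:x1],None,fx=3,fy=3,interpolation=cv2.INTER_CUBIC)[:600]
    cv2.imwrite(f"pics/{n}0c.png",c);
```

```text
(no output)
```

View pics/scene0.png

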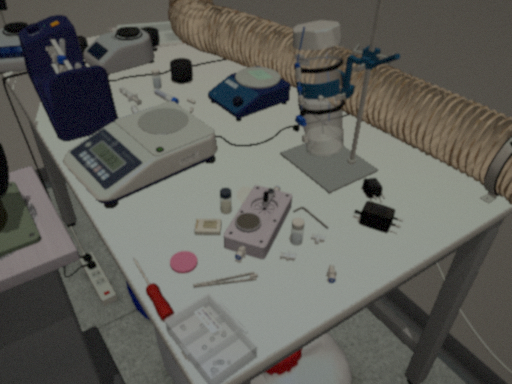

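View pics/top0.png

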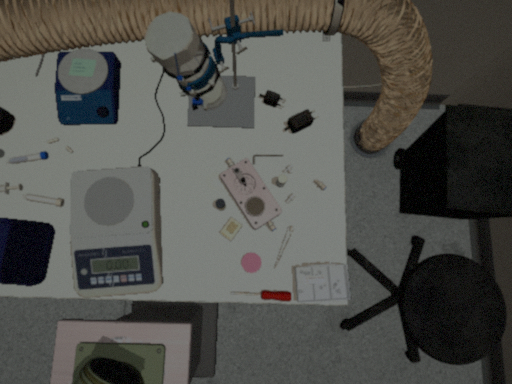

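Run:
```python
import cv2
for n,(x0,y0,x1,y1) in {"scene":(190,170,340,270),"top":(200,140,310,240)}.items():
    i=cv2.imread(f"pics/{n}0.png"); s=min(800/(x1-x0),600/(y1-y0)); c=cv2.resize(i[y0:y1,x0:x1],None,fx=s,fy=s,interpolation=cv2.INTER_CUBIC)
    c=cv2.convertScaleAbs(c,alpha=1.3)
    cv2.imwrite(f"pics/{n}0c.png",c[:600,:800]); print(n,s)
```

```text
scene 5.333333333333333
top 6.0
```

View pics/scene0c.png

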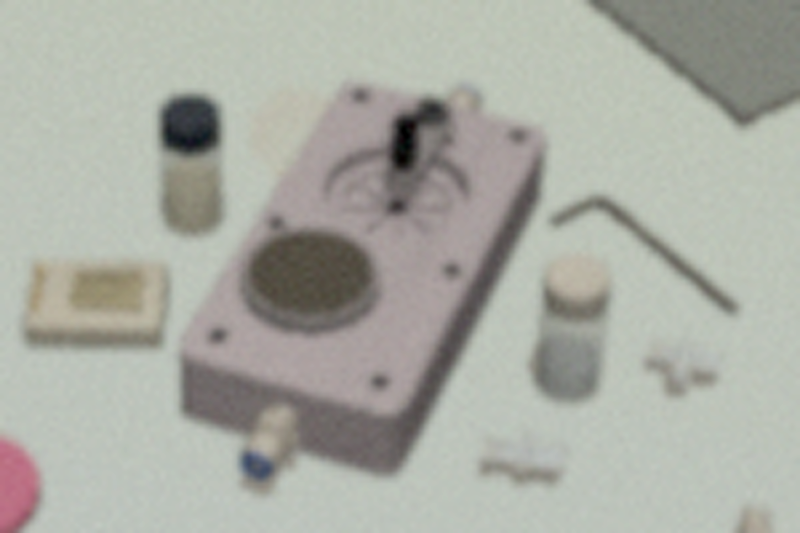

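View pics/top0c.png

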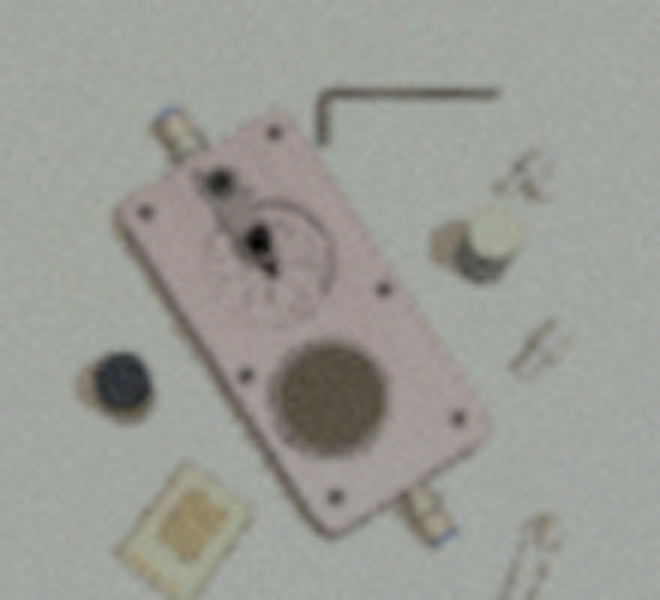

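```bash
cat > h.py <<'E'
import numpy as np,cv2
from workcell import status,vision
def K(f):
    h=f["color"].shape[0]; fl=h/2/np.tan(np.radians(float(f["fov_y"])/2))
    return np.array([[fl,0,float(f["cx"])],[0,fl,float(f["cy"])],[0,0,1]])
def proj(f,P):
    T=np.linalg.inv(f["pose"]); P=np.atleast_2d(P); c=P@T[:3,:3].T+T[:3,3]; u=c@K(f).T; return u[:,:2]/u[:,2:]
def back(f,uv,z):
    uv=np.atleast_2d(uv).astype(float); d=np.c_[uv,np.ones(len(uv))]@np.linalg.inv(K(f)).T@f["pose"][:3,:3].T
    o=f["pose"][:3,3]; return o+d*((z-o[2])/d[:,2])[:,None]
def rect(f,z,c,th,hw,hh,s=4):
    """image with col along block +x (th deg), row along -y ; s px/mm"""
    a=np.radians(th); ex=np.array([np.cos(a),np.sin(a)]); ey=np.array([-ex[1],ex[0]])
    q=[(-hw,hh),(hw,hh),(hw,-hh),(-hw,-hh)]
    W=np.array([[*(np.array(c)+u*ex+v*ey),z] for u,v in q])
    dst=np.float32([(0,0),(2*hw*s,0),(2*hw*s,2*hh*s),(0,2*hh*s)])
    M=cv2.getPerspectiveTransform(np.float32(proj(f,W)),dst)
    return cv2.warpPerspective(f["color"],M,(int(2*hw*s),int(2*hh*s)),flags=cv2.INTER_CUBIC)
E
python3 - <<'E'
from h import *
S=dict(np.load("scene0.npz"));T=dict(np.load("top0.npz"))
tc=np.array([(283,108),(118,205),(330,537),(492,425)])/6+[200,140]
sc=np.array([(345,82),(182,352),(402,415),(548,132)])/5.333+[190,170]
tc=np.array([(278,108),(118,205),(330,537),(492,425)])/6.0+[200,140]
for n,f,c in(("T",T,tc),("S",S,sc)):
    p=back(f,c,32)[:,:2]; print(n,p.round(1).tolist(),p.mean(0).round(1)); 
    d=np.roll(p,-1,0)-p; print(np.hypot(*d.T).round(1),np.degrees(np.arctan2(d[:,1],d[:,0])).round(1))
E
```

```text
T [[555.4, -280.4], [511.2, -214.9], [375.6, -307.0], [423.5, -372.4]] [ 466.4 -293.7]
[ 79.1 163.9  81.1 160.9] [ 124.  -145.8  -53.8   34.9]
S [[509.5, -216.9], [378.5, -309.8], [424.3, -376.1], [557.1, -284.7]] [ 467.4 -296.9]
[160.6  80.6 161.2  82.9] [-144.6  -55.3   34.5  125.1]
```

Run:
```python
from h import *
S=dict(np.load("scene0.npz"));T=dict(np.load("top0.npz"))
for n,f in(("S",S),("T",T)):
    im=rect(f,32,(467,-295),34.7,100,60,4); im=cv2.convertScaleAbs(im,alpha=1.3)
    for k in range(-80,100,20): cv2.line(im,((k+100)*4,0),((k+100)*4,6 if k else 20),(0,0,255),1)
    for k in range(-40,60,20): cv2.line(im,(0,(60-k)*4),(6 if k else 20,(60-k)*4),(0,0,255),1)
    cv2.rectangle(im,((100-83)*4,(60-42)*4),((183)*4,(102)*4),(0,200,0),1)
    cv2.circle(im,(127*4,240),106,(255,0,0),1)
    cv2.imwrite(f"pics/r{n}.png",im)
```

```text
(no output)
```

View pics/rS.png

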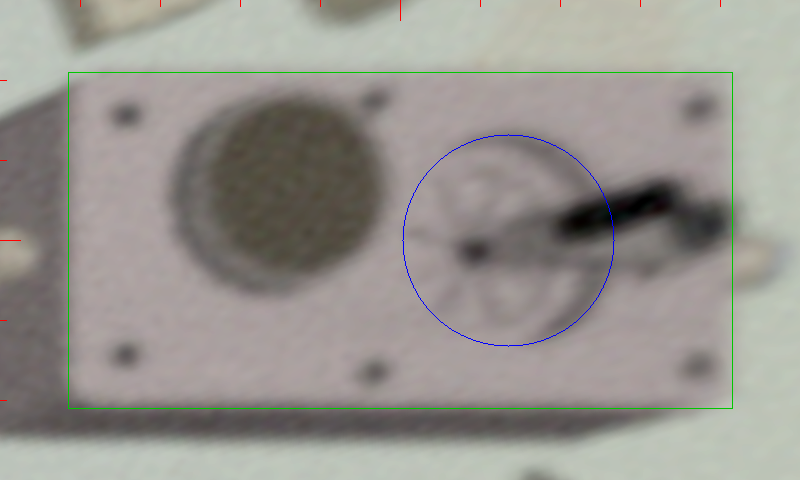

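View pics/rT.png

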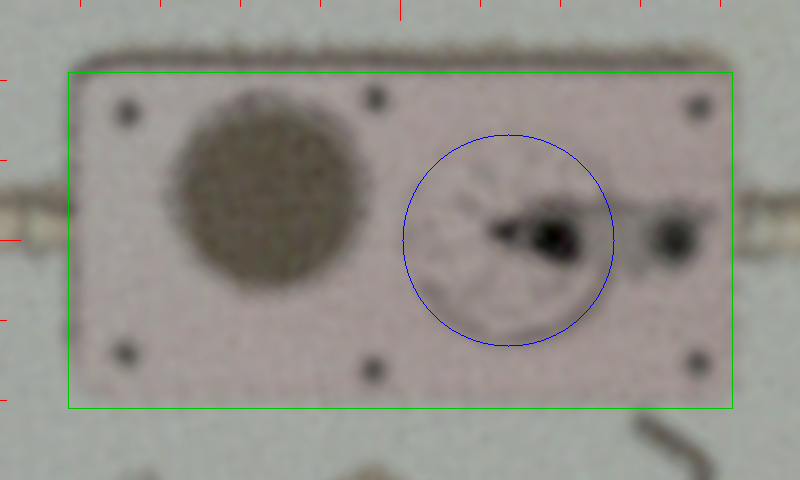

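Run:
```python
from h import *
for n in("top","scene"):
    T=dict(np.load(n+"0.npz"))
    v,u=np.mgrid[:384,:512]; d=T["depth"]
    P=np.linalg.inv(K(T))@np.stack([u.ravel(),v.ravel(),np.ones(u.size)])*d.ravel()
    W=(T["pose"][:3,:3]@P).T+T["pose"][:3,3]; W=W[d.ravel()>0]
    a=np.array([219,531]);b=np.array([467,-295]);t=np.clip((W[:,:2]-a)@(b-a)/((b-a)@(b-a)),0,1)
    dist=np.hypot(*(W[:,:2]-a-t[:,None]*(b-a)).T)
    for k in range(10):
        m=(dist<150)&(t>=k/10)&(t<=(k+1)/10); 
        print(n,k,m.sum(), W[m,2].max().round() if m.any() else None)
    # height near block
    m=(np.hypot(W[:,0]-467,W[:,1]+295)<250)&(W[:,2]>70); print(W[m].round()[::40].tolist())
c=np.array([466.5,-294.3]);a=np.radians(34.7);ex=np.array([np.cos(a),np.sin(a)]);ey=np.array([-ex[1],ex[0]])
for nm,p in(("dark vial",(433,-222)),("module",(380,-250)),("vial white",(487,-380))):
    d=np.array(p)-c; print(nm,d@ex,d@ey)
for nm,p in(("pin0",(34,0)),("start",(34,-26)),("frit",(-34.5,10.7))): print(nm,c+p[0]*ex+p[1]*ey)
s=np.radians(157.555); tx=np.array([np.cos(s),np.sin(s)]); ty=np.array([np.cos(s-np.pi/2),np.sin(s-np.pi/2)])
d=c+34*ex-26*ey-[219.5,531.3]; print("shift tool",d@tx,d@ty)
```

```text
top 0 323 -740.0
top 1 4 -742.0
top 2 406 31.0
top 3 3009 178.0
top 4 4577 178.0
top 5 4345 96.0
top 6 4700 97.0
top 7 4757 82.0
top 8 3945 55.0
top 9 9039 61.0
[[715.0, -269.0, 265.0], [708.0, -255.0, 252.0], [679.0, -171.0, 230.0], [678.0, -169.0, 223.0], [673.0, -157.0, 224.0], [663.0, -140.0, 233.0], [681.0, -176.0, 198.0], [660.0, -140.0, 227.0], [677.0, -178.0, 193.0], [682.0, -198.0, 180.0], [662.0, -148.0, 205.0], [668.0, -158.0, 190.0], [673.0, -174.0, 177.0], [690.0, -196.0, 142.0], [670.0, -164.0, 170.0], [684.0, -192.0, 138.0], [679.0, -176.0, 138.0], [662.0, -152.0, 160.0], [680.0, -176.0, 119.0], [698.0, -203.0, 80.0], [682.0, -181.0, 101.0], [665.0, -156.0, 124.0], [683.0, -187.0, 82.0], [680.0, -179.0, 76.0], [662.0, -152.0, 91.0], [496.0, -53.0, 74.0], [476.0, -52.0, 75.0], [463.0, -57.0, 72.0], [448.0, -54.0, 74.0], [433.0, -61.0, 76.0], [419.0, -55.0, 76.0], [405.0, -58.0, 76.0], [390.0, -66.0, 72.0]]
scene 0 5584 239.0
scene 1 1855 161.0
scene 2 1844 156.0
scene 3 3519 176.0
scene 4 3683 177.0
scene 5 3356 93.0
scene 6 4158 93.0
scene 7 6377 80.0
scene 8 3559 54.0
[... 856 characters left out ...]
.0], [695.0, -196.0, 108.0], [686.0, -184.0, 100.0], [666.0, -157.0, 88.0], [692.0, -194.0, 96.0], [681.0, -184.0, 89.0], [495.0, -48.0, 75.0], [682.0, -188.0, 83.0], [689.0, -197.0, 83.0], [694.0, -201.0, 81.0], [698.0, -204.0, 79.0], [449.0, -49.0, 76.0], [469.0, -58.0, 71.0], [440.0, -58.0, 77.0], [434.0, -64.0, 77.0], [400.0, -56.0, 77.0], [408.0, -68.0, 75.0], [393.0, -63.0, 71.0], [368.0, -69.0, 73.0]]
dark vial 13.617084169520338 78.5118782014556
module -45.89637666117238 85.6636597944297
vial white -31.933302316893226 -82.1279745466665
pin0 [ 494.4528974 -274.9444962]
start [ 509.254165   -296.32024127]
frit [ 432.04473968 -305.14320232]
shift tool -583.78668522635 -654.2979795550351
```

```bash
python3 -m jog '[[0.0,0,0,-0.04,0,0,0],[0.0,-0.0365,-0.0409,0,0,0,0],[0.0,-0.0365,-0.0409,0,0,0,0],[0.0,-0.0365,-0.0409,0,0,0,0],[0.0,-0.0365,-0.0409,0,0,0,0],[0.0,-0.0365,-0.0409,0,0,0,0],[0.0,-0.0365,-0.0409,0,0,0,0],[0.0,-0.0365,-0.0409,0,0,0,0],[0.0,-0.0365,-0.0409,0,0,0,0]]' 20
```

```text
time_s: 2.02
ee_pos: [364.6, 115.8, 445.1]
ee_rot: [179.9, 0.1, 157.6]
force: [1.5, -0.1, 1.1]
gripper_width: 4.1
```

```bash
python3 -m jog '[[0.0,-0.0365,-0.0409,0,0,0,0],[0.0,-0.0365,-0.0409,0,0,0,0],[0.0,-0.0365,-0.0409,0,0,0,0],[0.0,-0.0365,-0.0409,0,0,0,0],[0.0,-0.0365,-0.0409,0,0,0,0],[0.0,-0.0365,-0.0409,0,0,0,0],[0.0,-0.0365,-0.0409,0,0,0,0],[0.0,-0.0365,-0.0409,0,0,0,0]]' && python3 -m jog '[[0.0,0,0,0,0,0,0.1786],[0.0,0,0,0,0,0,0.1786],[0.0,0,0,0,0,0,0.1786],[0.0,0,0,0,0,0,0.1786],[0.0,0,0,0,0,0,0.1786],[0.0,0,0,0,0,0,0.1786],[0.0,0,0,0,0,0,0.1786],[0.0,0,0,0,0,0,0.1786],[0.0,0,0,0,0,0,0.1786],[0.0,0,0,0,0,0,0.1786],[0.0,0,0,0,0,0,0.1786],[0.0,0,0,0,0,0,0.1786]]'
```

```text
time_s: 3.02
ee_pos: [509.8, -298.2, 444.7]
ee_rot: [180.0, 0.0, 157.5]
force: [0.8, 0.2, -0.4]
gripper_width: 0.5
time_s: 4.53
ee_pos: [509.4, -296.4, 444.7]
ee_rot: [-180.0, -0.0, 34.4]
force: [0.5, -1.5, -0.1]
gripper_width: 0.5
```

```bash
cat >> h.py <<'E'
C=np.array([466.5,-294.3]);TH=34.7
def loc(p):
    a=np.radians(TH);ex=np.array([np.cos(a),np.sin(a)]);ey=np.array([-ex[1],ex[0]]);d=np.asarray(p)[:2]-C;return np.array([d@ex,d@ey])
def where():
    s=status.state();R=cv2.Rodrigues(np.zeros(3))[0]
    from scipy.spatial.transform import Rotation as Ro
    R=Ro.from_euler('xyz',s["ee_rot"],degrees=True).as_matrix(); tip=s["ee_pos"]+R[:,2]*191
    print("t",round(s["time_s"],2),"tip local",loc(tip).round(1),"tipz",tip[2].round(1),"rot",s["ee_rot"].round(2),"F",s["force"].round(1),"w",round(s["gripper_width"],1))
    return tip,R
E
python3 -c "
from h import *
where()"
```

```text
t 4.53 tip local [ 34.1 -26.1] tipz 253.7 rot [-179.99   -0.     34.42] F [ 0.5 -1.5 -0.1] w 0.5
```

```bash
python3 -m jog '[[0.0,0,0,0.06,0,0,0],[0.0,0,0,0.06,0,0,0],[0.0,0,0,0.055,0,0,0],[0.0,0,0,0,0,0,0]]'
python3 - <<'E'
from h import *
where()
for n,(x0,y0,x1,y1) in {"scene":(190,140,340,270),"top":(200,140,310,240)}.items():
    f=vision.grab_frame(n);i=f["color"]; s=min(400/(x1-x0),600/(y1-y0)); c=cv2.resize(i[y0:y1,x0:x1],None,fx=s,fy=s,interpolation=cv2.INTER_CUBIC)
    cv2.imwrite(f"pics/{n}1c.png",cv2.convertScaleAbs(c,alpha=1.3))
a=cv2.imread("pics/scene1c.png");b=cv2.imread("pics/top1c.png");h=max(len(a),len(b))
cv2.imwrite("pics/b1.png",np.hstack([cv2.copyMakeBorder(q,0,h-len(q),0,0,0) for q in(a,b)]))
E
```

```text
time_s: 5.03
ee_pos: [508.2, -295.6, 265.9]
ee_rot: [-179.5, 0.2, 34.8]
force: [0.0, 0.3, 1.2]
gripper_width: 0.5
t 5.03 tip local [ 32.7 -23. ] tipz 74.9 rot [-179.48    0.23   34.76] F [0.  0.3 1.2] w 0.5
```

View pics/b1.png

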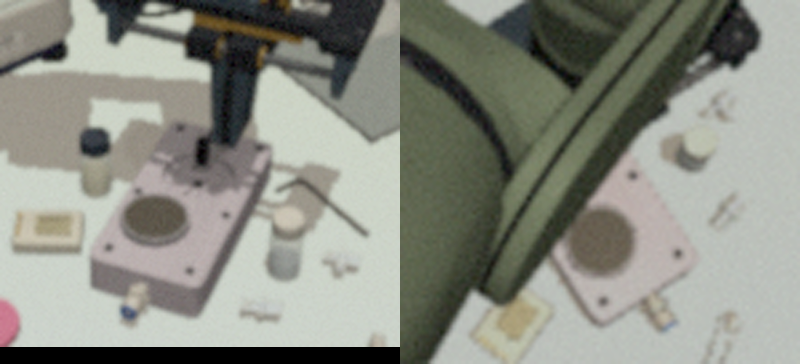

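```bash
python3 -m jog '[[0.0,0,0,0.015,0,0,0],[0.0,0,0,0.014,0,0,0],[0.0,0,0,0,0,0,0]]' ; python3 -c "
from h import *
where()"; python3 -m jog '[[0.0,0,-0.005,0,0,0,0],[0.0,0,-0.006,0,0,0,0],[0.0,0,-0.006,0,0,0,0],[0.0,0.001,-0.006,0,0,0,0]]';python3 - <<'E'
from h import *
where()
x0,y0,x1,y1=210,160,310,250
c=cv2.resize(vision.grab_frame("scene")["color"][y0:y1,x0:x1],None,fx=6,fy=6,interpolation=cv2.INTER_CUBIC)
cv2.imwrite(f"pics/s2.png",cv2.convertScaleAbs(c,alpha=1.3))
E
```

```text
time_s: 5.5
ee_pos: [509.1, -296.1, 239.9]
ee_rot: [-179.9, 0.0, 34.8]
force: [-0.4, -0.6, 0.0]
gripper_width: 0.0
t 5.5 tip local [ 33.8 -25.4] tipz 48.9 rot [-1.7989e+02  4.0000e-02  3.4760e+01] F [-0.4 -0.6  0. ] w 0.0
time_s: 6.0
ee_pos: [497.0, -276.7, 241.1]
ee_rot: [179.9, -0.0, 34.8]
force: [1.0, -2.0, 0.1]
gripper_width: 0.6
t 6.0 tip local [35.1 -3.1] tipz 50.1 rot [ 1.7994e+02 -2.0000e-02  3.4760e+01] F [ 1.  -2.   0.1] w 0.6
```

View pics/s2.png

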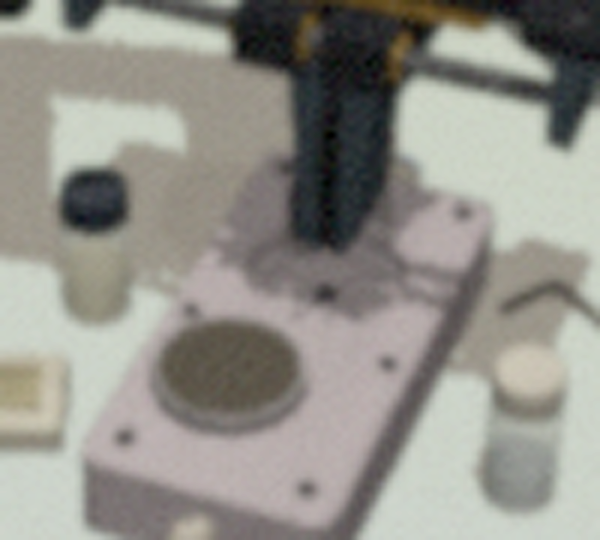

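```bash
python3 -m jog '[[0.0,0.002,-0.004,0,0,0,0],[0.0,0.003,-0.004,0,0,0,0],[0.0,0.0,0,0,0,0,0]]'; python3 -c "
from h import *
where()"; python3 -m jog '[[0.0,0,0.012,0,0,0,0],[0.0,-0.0,0,0.003,0,0,0],[0.0,-0.03,0,0,0,0,0],[0.0,0,-0.018,0,0,0,0],[0.0,0,-0.012,0,0,0,0],[0.0,0,0,0,0,0,0]]';python3 - <<'E'
from h import *
where()
x0,y0,x1,y1=210,160,310,250
c=cv2.resize(vision.grab_frame("scene")["color"][y0:y1,x0:x1],None,fx=6,fy=6,interpolation=cv2.INTER_CUBIC)
cv2.imwrite(f"pics/s3.png",cv2.convertScaleAbs(c,alpha=1.3))
E
```

```text
time_s: 6.42
ee_pos: [496.7, -267.0, 240.7]
ee_rot: [-180.0, -0.0, 34.8]
force: [0.7, -0.2, -0.8]
gripper_width: 0.3
t 6.42 tip local [40.5  5.4] tipz 49.7 rot [-1.7996e+02 -1.0000e-02  3.4770e+01] F [ 0.7 -0.2 -0.8] w 0.3
time_s: 7.18
ee_pos: [461.5, -269.2, 237.6]
ee_rot: [-180.0, 0.0, 34.8]
force: [0.5, -0.8, -0.4]
gripper_width: 0.6
t 7.17 tip local [10.2 23.6] tipz 46.6 rot [-1.7996e+02  1.0000e-02  3.4790e+01] F [ 0.5 -0.8 -0.4] w 0.6
```

View pics/s3.png

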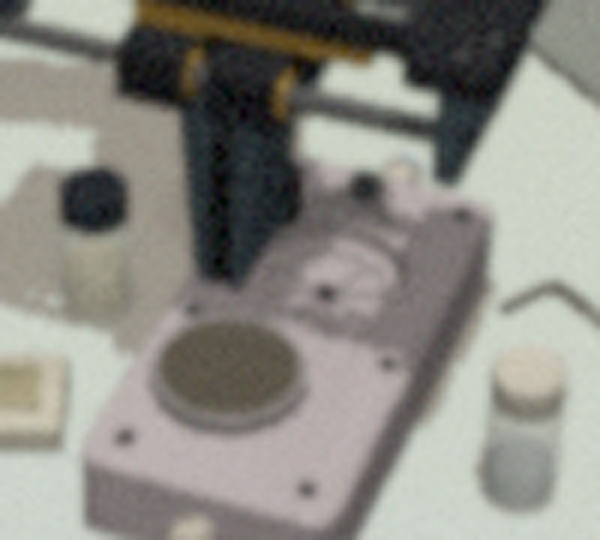

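```bash
python3 -m jog '[[0.0,0.006,-0.001,0,0,0,0],[0.0,0.006,-0.001,0,0,0,0],[0.0,0.006,-0.001,0,0,0,0],[0.0,0.006,0,0,0,0,0]]';python3 -c "
from h import *
where()";python3 -m jog '[[0.0,0.004,0,0,0,0,0],[0.0,0.004,0,0,0,0,0],[0.0,0.002,0,0,0,0,0],[0.0,0.0,0,0,0,0,0]]';python3 -c "
from h import *
where()"
```

```text
time_s: 7.72
ee_pos: [479.3, -252.9, 237.2]
ee_rot: [-179.8, 0.1, 34.8]
force: [-6.1, 2.0, 0.5]
gripper_width: 0.6
t 7.72 tip local [33.7 27.5] tipz 46.2 rot [-1.7979e+02  1.1000e-01  3.4780e+01] F [-6.1  2.   0.5] w 0.6
time_s: 8.22
ee_pos: [487.9, -247.1, 237.1]
ee_rot: [-179.9, 0.0, 34.8]
force: [-1.4, -1.2, 0.2]
gripper_width: 0.6
t 8.22 tip local [44.3 27. ] tipz 46.1 rot [-1.7987e+02  3.0000e-02  3.4780e+01] F [-1.4 -1.2  0.2] w 0.6
```

```bash
python3 -m jog '[[0.0,-0.015,0,0,0,0,0],[0.0,0,0,-0.04,0,0,0],[0.03,-0.05,0,-0.02,0,0,0.0864],[0.03,-0.05,0,0,0,0,0.0864],[0.03,-0.02,0,0,0,0,0],[0.03,0,0,0,0,0,0]]';python3 - <<'E'
from h import *
where()
for n,(x0,y0,x1,y1) in {"scene":(190,140,340,270),"top":(200,140,310,240)}.items():
    f=vision.grab_frame(n);i=f["color"]; s=min(400/(x1-x0),600/(y1-y0)); c=cv2.resize(i[y0:y1,x0:x1],None,fx=s,fy=s,interpolation=cv2.INTER_CUBIC)
    cv2.imwrite(f"pics/{n}1c.png",cv2.convertScaleAbs(c,alpha=1.3)); np.savez(n+"4.npz",**f)
a=cv2.imread("pics/scene1c.png");b=cv2.imread("pics/top1c.png");h=max(len(a),len(b))
cv2.imwrite("pics/b4.png",np.hstack([cv2.copyMakeBorder(q,0,h-len(q),0,0,0) for q in(a,b)]))
E
```

```text
time_s: 8.98
ee_pos: [372.3, -318.9, 297.9]
ee_rot: [179.9, -0.1, 24.7]
force: [0.4, -0.2, -0.0]
gripper_width: 29.8
t 8.97 tip local [-91.3  33.2] tipz 106.9 rot [ 1.7995e+02 -6.0000e-02  2.4740e+01] F [ 0.4 -0.2 -0. ] w 29.8
```

View pics/b4.png

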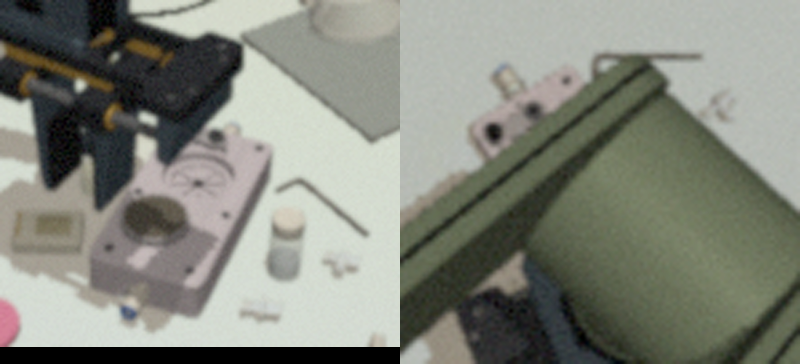

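Run:
```python
from h import *
ims=[]
for n in("scene","top"):
    f=dict(np.load(n+"4.npz"))
    im=cv2.convertScaleAbs(rect(f,32,C,TH,100,60,4),alpha=1.3)
    cv2.rectangle(im,((100-83)*4,(60-42)*4),((183)*4,(102)*4),(0,200,0),1)
    cv2.circle(im,(127*4,240),106,(255,0,0),1);cv2.circle(im,(165*4,240),4,(255,0,0),1)
    ims.append(cv2.resize(im,None,fx=.6,fy=.6))
    # pin foot/top at q: project
    for q in(1.4,1.5,1.6): pass
cv2.imwrite("pics/r4.png",np.vstack(ims))
```

```text
(no output)
```

View pics/r4.png

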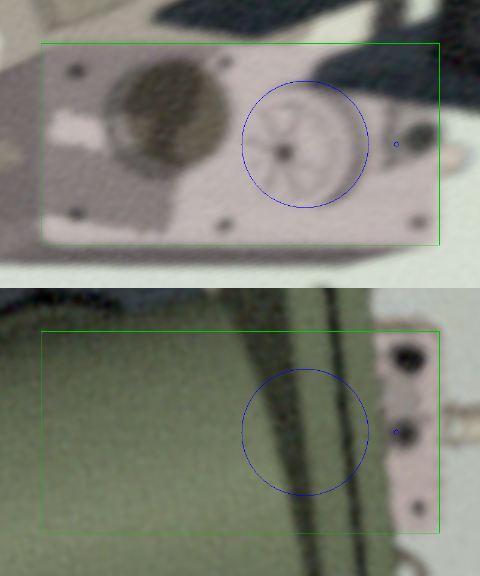

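```bash
python3 -m jog '[[0.03,0.0138,0.0124,0,0,0,0],[0.03,0,0,0.035,0,0,0],[0.03,0,0,0.027,0,0,0],[0.03,0,0,0.005,0,0,0],[0.03,0,0,0.005,0,0,0],[0.03,0,0,0,0,0,0]]';python3 - <<'E'
from h import *
where()
x0,y0,x1,y1=210,160,310,250
c=cv2.resize(vision.grab_frame("scene")["color"][y0:y1,x0:x1],None,fx=6,fy=6,interpolation=cv2.INTER_CUBIC)
cv2.imwrite(f"pics/s5.png",cv2.convertScaleAbs(c,alpha=1.3))
E
```

```text
time_s: 9.82
ee_pos: [391.5, -323.9, 226.2]
ee_rot: [179.9, -0.0, 24.9]
force: [-0.4, 0.7, -0.0]
gripper_width: 29.8
t 9.82 tip local [-78.4  18.2] tipz 35.2 rot [ 1.7993e+02 -4.0000e-02  2.4880e+01] F [-0.4  0.7 -0. ] w 29.8
```

View pics/s5.png

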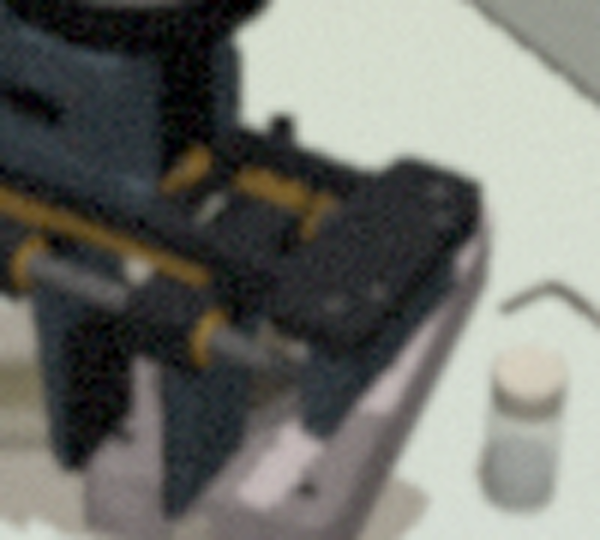

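```bash
python3 -m jog '[[0.03,0.004,0,0.001,0,0,0],[0.03,0.003,0,0,0,0,0],[0.03,0.003,0,0,0,0,0],[0.03,0.004,0,0,0,0,0],[0.03,0.004,0,0,0,0,0],[0.03,0.004,0,0,0,0,0],[0.03,0.004,0,0,0,0,0],[0.03,0.004,0,0,0,0,0],[0.03,0,0,0,0,0,0]]';python3 - <<'E'
from h import *
where()
x0,y0,x1,y1=210,160,310,250
c=cv2.resize(vision.grab_frame("scene")["color"][y0:y1,x0:x1],None,fx=6,fy=6,interpolation=cv2.INTER_CUBIC)
cv2.imwrite(f"pics/s6.png",cv2.convertScaleAbs(c,alpha=1.3))
c=cv2.resize(vision.grab_frame("top")["color"][140:240,200:310],None,fx=6,fy=6,interpolation=cv2.INTER_CUBIC)
cv2.imwrite(f"pics/t6.png",cv2.convertScaleAbs(c,alpha=1.3))
E
```

```text
time_s: 11.0
ee_pos: [418.3, -311.0, 224.7]
ee_rot: [-180.0, -0.0, 24.9]
force: [0.0, 1.0, -0.2]
gripper_width: 29.7
t 11.0 tip local [-49.1  13.7] tipz 33.7 rot [-1.800e+02 -1.000e-02  2.487e+01] F [ 0.   1.  -0.2] w 29.7
```

View pics/s6.png

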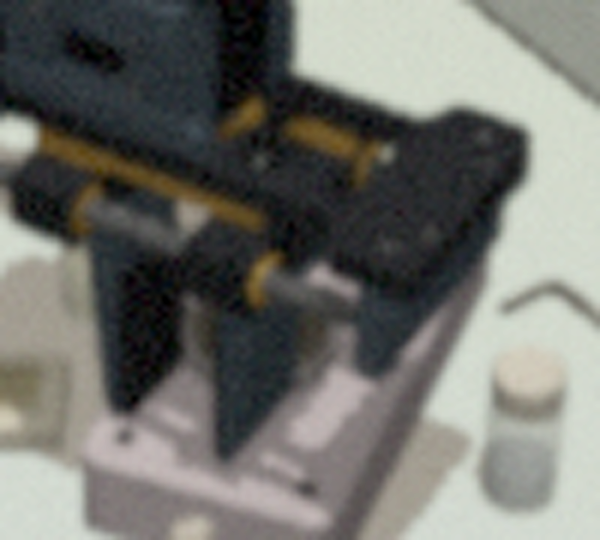

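View pics/t6.png

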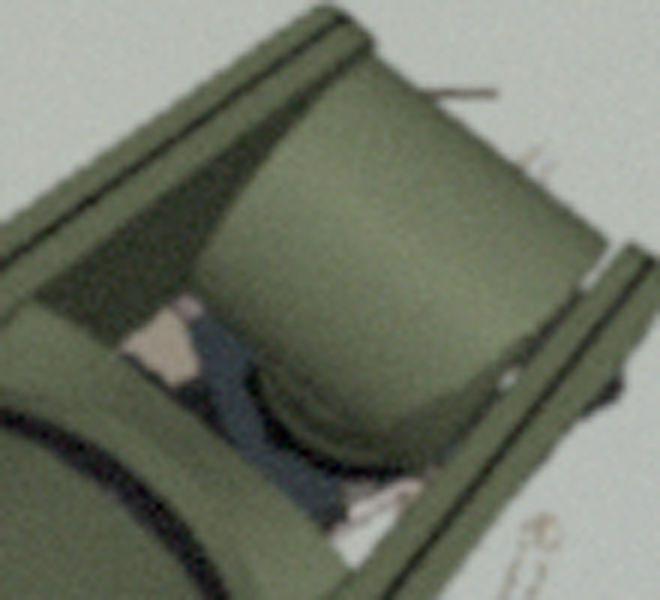

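```bash
python3 -m jog '[[0.03,0.004,0,0,0,0,0],[0.03,0.004,0,0,0,0,0],[0.03,0.004,0,0,0,0,0],[0.03,0.004,0,0,0,0,0],[0.03,0.004,0,0,0,0,0],[0.03,0.004,0,0,0,0,0],[0.03,0.004,0,0,0,0,0],[0.03,0.004,0,0,0,0,0],[0.03,0,0,0,0,0,0]]';python3 - <<'E'
from h import *
where()
x0,y0,x1,y1=210,160,310,250
c=cv2.resize(vision.grab_frame("scene")["color"][y0:y1,x0:x1],None,fx=6,fy=6,interpolation=cv2.INTER_CUBIC)
cv2.imwrite(f"pics/s7.png",cv2.convertScaleAbs(c,alpha=1.5))
E
```

```text
time_s: 12.22
ee_pos: [447.4, -297.5, 224.7]
ee_rot: [180.0, -0.0, 24.9]
force: [-0.1, 0.1, 0.2]
gripper_width: 29.7
t 12.22 tip local [-17.5   8.2] tipz 33.7 rot [ 1.7999e+02 -1.0000e-02  2.4870e+01] F [-0.1  0.1  0.2] w 29.7
```

View pics/s7.png

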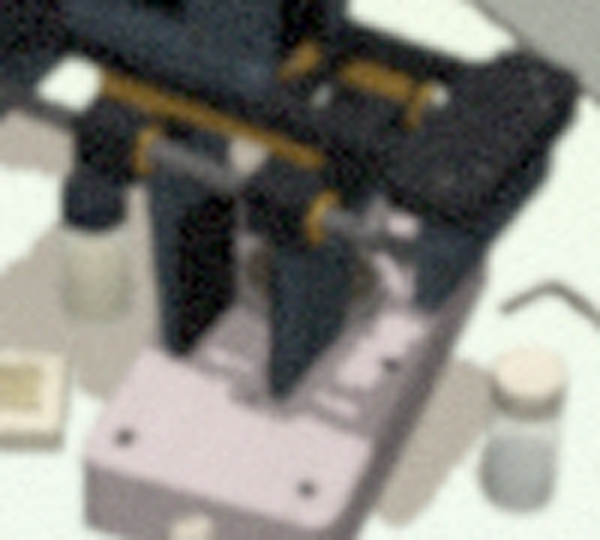

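```bash
python3 -m jog '[[0.03,0.002,0,0,0,0,0],[0.03,0.002,0,0,0,0,0],[0.03,0.002,0,0,0,0,0],[0.03,0.002,0,0,0,0,0],[0.03,0.001,0,0,0,0,0],[0.03,0,0,0,0,0,0]]';python3 - <<'E'
from h import *
where()
x0,y0,x1,y1=210,160,310,250
c=cv2.resize(vision.grab_frame("scene")["color"][y0:y1,x0:x1],None,fx=6,fy=6,interpolation=cv2.INTER_CUBIC)
cv2.imwrite(f"pics/s8.png",cv2.convertScaleAbs(c,alpha=1.5))
E
```

```text
time_s: 13.02
ee_pos: [455.3, -293.8, 224.7]
ee_rot: [180.0, -0.0, 24.9]
force: [-0.1, -0.2, -0.1]
gripper_width: 30.2
t 13.03 tip local [-8.9  6.7] tipz 33.7 rot [ 1.800e+02 -1.000e-02  2.486e+01] F [-0.1 -0.2 -0.1] w 30.2
```

View pics/s8.png

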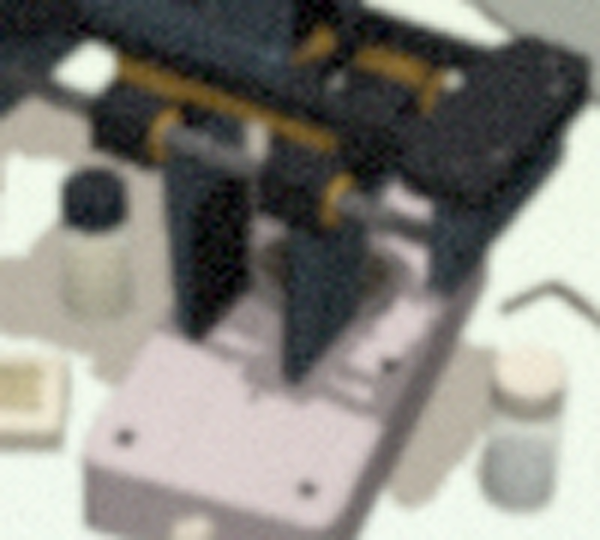

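```bash
python3 -m jog '[[0.03,-0.02,0,0,0,0,0],[0.03,-0.03,0,-0.03,0,0,0],[0.0,-0.04,0,-0.03,0,0,0],[0.0,-0.0,0,0,0,0,0]]';python3 - <<'E'
from h import *
where()
f=vision.grab_frame("scene")
c=cv2.resize(f["color"][160:250,210:310],None,fx=6,fy=6,interpolation=cv2.INTER_CUBIC)
cv2.imwrite(f"pics/s9.png",cv2.convertScaleAbs(c,alpha=1.5))
im=cv2.convertScaleAbs(rect(f,32,C,TH,100,60,4),alpha=1.3)
cv2.circle(im,(127*4,240),106,(255,0,0),1)
cv2.imwrite("pics/r9.png",im)
# depth in seat
v,u=np.mgrid[:384,:512];d=f["depth"];P=np.linalg.inv(K(f))@np.stack([u.ravel(),v.ravel(),np.ones(u.size)])*d.ravel();W=(f["pose"][:3,:3]@P).T+f["pose"][:3,3]
L=np.array([W[:,0]-C[0],W[:,1]-C[1]]);a=np.radians(TH);lx=L[0]*np.cos(a)+L[1]*np.sin(a);ly=-L[0]*np.sin(a)+L[1]*np.cos(a)
for ang in range(0,360,45):
    x=27+15*np.cos(np.radians(ang));y=15*np.sin(np.radians(ang));m=(np.hypot(lx-x,ly-y)<6)&(d.ravel()>0);print(ang,m.sum(),np.median(W[m,2]).round(2))
for x,y in((0,-35),(0,30),(-40,0),(-60,-30),(50,-33)):
    m=(np.hypot(lx-x,ly-y)<7)&(d.ravel()>0);print("top",x,y,m.sum(),np.median(W[m,2]).round(2))
E
```

```text
time_s: 13.58
ee_pos: [371.3, -332.9, 286.6]
ee_rot: [179.8, -0.1, 24.7]
force: [-0.1, -0.1, 0.4]
gripper_width: 12.8
t 13.57 tip local [-100.2   21.8] tipz 95.6 rot [ 1.7981e+02 -5.0000e-02  2.4650e+01] F [-0.1 -0.1  0.4] w 12.8
0 0 nan
45 0 nan
90 0 nan
135 0 nan
180 5 36.46
225 19 36.02
270 14 34.06
315 17 32.93
top 0 -35 28 31.75
top 0 30 26 31.39
top -40 0 31 31.89
top -60 -30 32 31.84
top 50 -33 23 31.76
  return _methods._mean(a, axis=axis, dtype=dtype,
  ret = ret.dtype.type(ret / rcount)
```

View pics/s9.png

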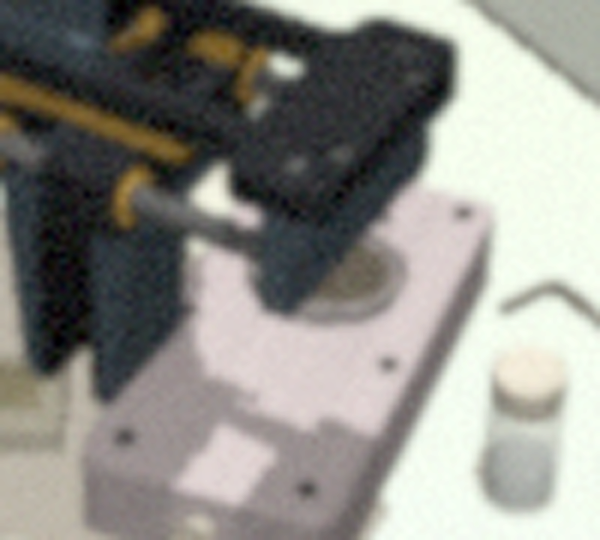

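View pics/r9.png

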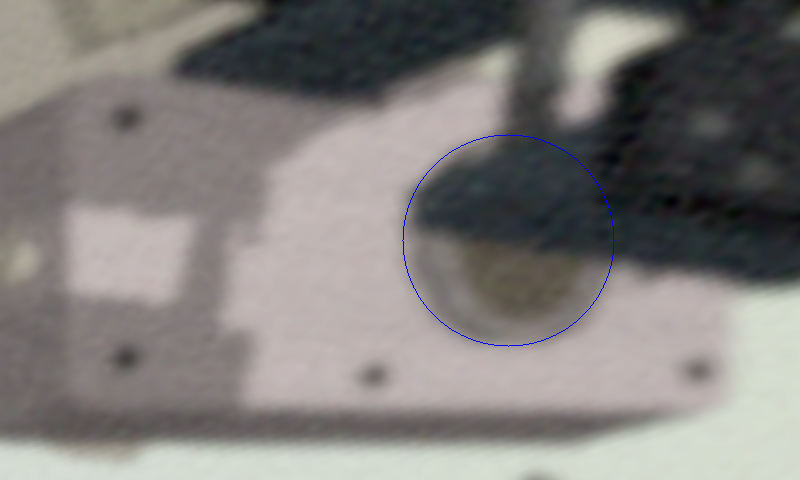

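```bash
python3 -m jog '[[0.0,-0.0,-0.02,-0.06,0,0,0],[0.0,0,-0.02,-0.05,0,0,0],[0.0,0,0,0,0,0,0]]';cat > look.py <<'E'
from h import *
import sys
k=sys.argv[1]
where()
for n in("scene","top"):
    f=vision.grab_frame(n)
    if n=="scene":
        c=cv2.resize(f["color"][160:250,210:310],None,fx=6,fy=6,interpolation=cv2.INTER_CUBIC)
        cv2.imwrite(f"pics/s{k}.png",cv2.convertScaleAbs(c,alpha=1.5))
    im=cv2.convertScaleAbs(rect(f,32,C,TH,100,60,4),alpha=1.3)
    cv2.circle(im,(127*4,240),106,(255,0,0),1)
    cv2.imwrite(f"pics/r{k}{n[0]}.png",im)
    v,u=np.mgrid[:384,:512];d=f["depth"];P=np.linalg.inv(K(f))@np.stack([u.ravel(),v.ravel(),np.ones(u.size)])*d.ravel();W=(f["pose"][:3,:3]@P).T+f["pose"][:3,3]
    L=np.array([W[:,0]-C[0],W[:,1]-C[1]]);a=np.radians(TH);lx=L[0]*np.cos(a)+L[1]*np.sin(a);ly=-L[0]*np.sin(a)+L[1]*np.cos(a)
    ok=(d.ravel()>0)&(W[:,2]<60)
    for ang in range(0,360,45):
        x=27+15*np.cos(np.radians(ang));y=15*np.sin(np.radians(ang));m=(np.hypot(lx-x,ly-y)<6)&ok;print(n,ang,m.sum(),np.median(W[m,2]).round(2) if m.any() else None)
    m=(np.hypot(lx-27,ly)<22)&ok
    if m.sum()>20:
        A=np.c_[lx[m]-27,ly[m],np.ones(m.sum())]; s=np.linalg.lstsq(A,W[m,2],rcond=None)[0]; print("plane slopes deg",np.degrees(np.arctan(s[:2])).round(2),"h",s[2].round(2))
    for x,y in((0,-35),(0,30),(-40,0),(50,-33)):
        m=(np.hypot(lx-x,ly-y)<7)&ok;print("top",x,y,m.sum(),np.median(W[m,2]).round(2) if m.any() else None)
E
python3 look.py 10
```

```text
time_s: 14.0
ee_pos: [357.2, -295.0, 396.7]
ee_rot: [179.7, -0.2, 24.9]
force: [0.4, -0.4, -0.4]
gripper_width: 0.6
t 14.0 tip local [-89.9  60.4] tipz 205.8 rot [179.67  -0.18  24.93] F [ 0.4 -0.4 -0.4] w 0.6
scene 0 15 32.0
scene 45 15 33.4
scene 90 15 35.19
scene 135 18 37.47
scene 180 22 36.87
scene 225 17 36.28
scene 270 16 34.15
scene 315 16 32.84
plane slopes deg [-7.53  1.65] h 34.47
top 0 -35 27 31.86
top 0 30 26 31.68
top -40 0 32 31.81
top 50 -33 26 31.52
top 0 0 None
top 45 0 None
top 90 0 None
top 135 0 None
top 180 0 None
top 225 0 None
top 270 0 None
top 315 0 None
top 0 -35 0 None
top 0 30 0 None
top -40 0 0 None
top 50 -33 0 None
```

View pics/s10.png

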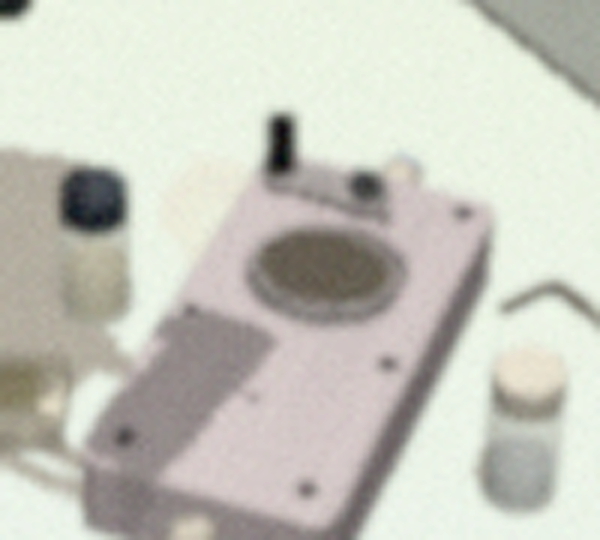

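View pics/r10s.png

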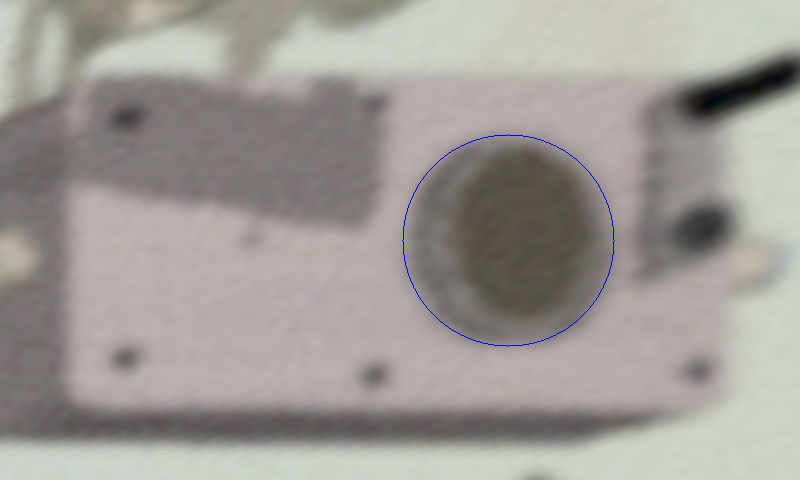

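```bash
python3 -m jog '[[0.03,0,0.02,0.05,0,0,0],[0.03,0,0.02,0.06,0,0,0],[0.03,0.04,0,0,0,0,0],[0.03,0.03,0,0.03,0,0,0],[0.03,0,0,0.025,0,0,0],[0.03,0.0,0,0.005,0,0,0],[0.03,0.01,0,0,0,0,0],[0.03,0.006,0,0,0,0,0],[0.03,0.002,0,0,0,0,0],[0.03,0.002,0,0,0,0,0],[0.03,0.001,0,0,0,0,0],[0.03,0,0,0,0,0,0]]'; python3 -c "
from h import *
where()"; python3 -m jog '[[0.03,0.0005,0,0,0,0,0],[0.03,0.0005,0,0,0,0,0],[0.03,0,0,0,0,0,0]]';  python3 -c "
from h import *
where()"; python3 -m jog '[[0.03,0.0005,0,0,0,0,0],[0.03,0.0005,0,0,0,0,0],[0.03,0,0,0,0,0,0]]';  python3 -c "
from h import *
where()"
```

```text
time_s: 15.6
ee_pos: [456.1, -293.4, 224.6]
ee_rot: [-180.0, -0.0, 24.9]
force: [0.0, 0.8, -0.3]
gripper_width: 30.0
t 15.6 tip local [-8.1  6.7] tipz 33.6 rot [-179.99   -0.     24.85] F [ 0.   0.8 -0.3] w 30.0
time_s: 15.98
ee_pos: [457.0, -293.0, 224.8]
ee_rot: [180.0, -0.0, 24.9]
force: [0.1, 0.2, 0.2]
gripper_width: 30.0
t 15.97 tip local [-7.   6.4] tipz 33.8 rot [ 1.800e+02 -1.000e-02  2.485e+01] F [0.1 0.2 0.2] w 30.0
time_s: 16.35
ee_pos: [458.0, -292.6, 224.7]
ee_rot: [-180.0, -0.0, 24.9]
force: [-0.5, 0.3, 1.0]
gripper_width: 29.7
t 16.35 tip local [-6.   6.2] tipz 33.7 rot [-1.800e+02 -1.000e-02  2.486e+01] F [-0.5  0.3  1. ] w 29.7
```

```bash
python3 look.py 11 | grep -v top
```

```text
t 16.35 tip local [-6.   6.2] tipz 33.7 rot [-1.800e+02 -1.000e-02  2.486e+01] F [-0.5  0.3  1. ] w 29.7
scene 0 0 None
scene 45 0 None
scene 90 12 31.1
scene 135 14 30.71
scene 180 0 None
scene 225 0 None
scene 270 10 29.86
scene 315 5 31.53
plane slopes deg [0.28 1.15] h 30.75
```

View pics/s11.png

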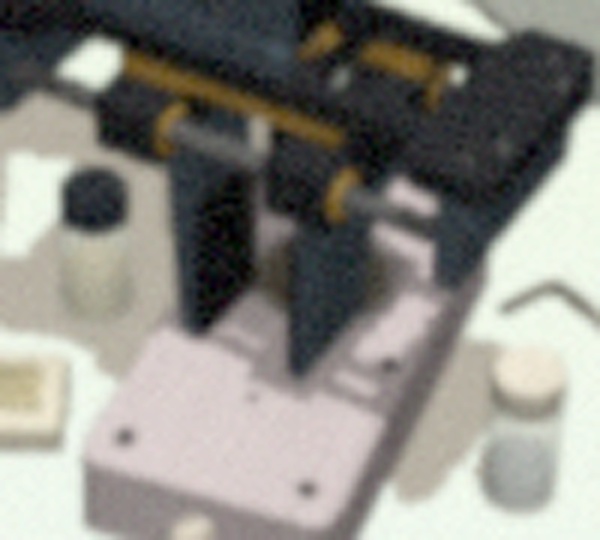

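```bash
python3 -m jog '[[0.03,-0.01,0,0,0,0,0],[0.03,-0.02,0,-0.03,0,0,0],[0.0,-0.03,0,-0.05,0,0,0],[0.0,-0.05,-0.01,-0.04,0,0,0],[0.0,0,-0.02,-0.05,0,0,0],[0.0,0,0,0,0,0,0]]'; python3 look.py 12
```

```text
time_s: 17.2
ee_pos: [346.3, -311.2, 397.1]
ee_rot: [179.6, -0.2, 24.8]
force: [-0.1, -0.1, -0.8]
gripper_width: 0.3
t 17.2 tip local [-108.1   53. ] tipz 206.1 rot [179.57  -0.18  24.8 ] F [-0.1 -0.1 -0.8] w 0.3
scene 0 19 30.39
scene 45 15 31.0
scene 90 21 30.51
scene 135 19 31.09
scene 180 18 30.72
scene 225 19 30.83
scene 270 19 30.7
scene 315 19 30.65
plane slopes deg [-0.08  0.09] h 30.89
top 0 -35 27 31.83
top 0 30 29 31.85
top -40 0 26 31.6
top 50 -33 28 31.52
top 0 0 None
top 45 0 None
top 90 0 None
top 135 0 None
top 180 0 None
top 225 0 None
top 270 0 None
top 315 0 None
top 0 -35 0 None
top 0 30 0 None
top -40 0 0 None
top 50 -33 0 None
```

View pics/s12.png

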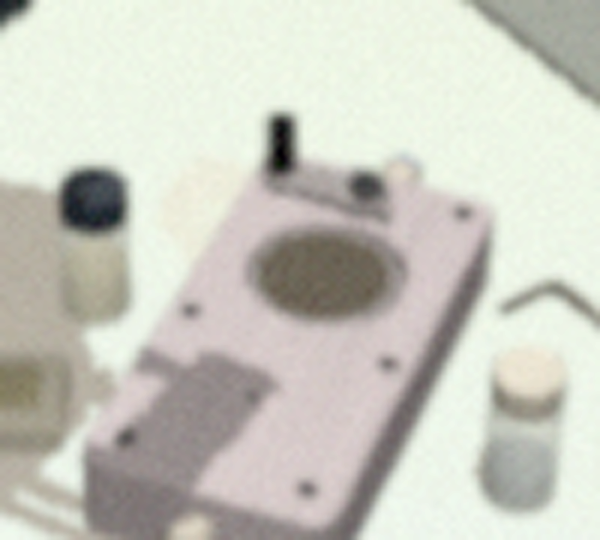

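View pics/r12s.png

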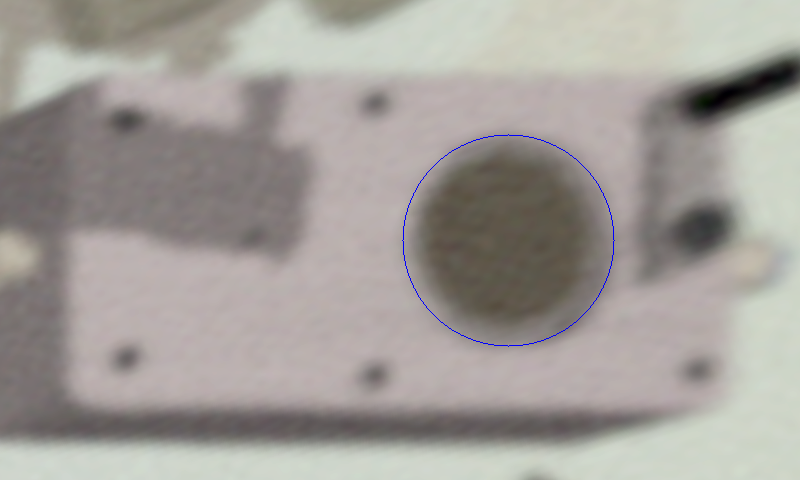

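```bash
python3 -m jog '[[0.0,0,0,0,0,0,-0.1728],[0.0,0.05,0.006,0,0,0,0],[0.0,0.05,0.006,0,0,0,0],[0.0,0.05,0.006,0,0,0,0],[0.0,0.05,0.006,0,0,0,0],[0.0,0,0,0,0,0,0],[0.0,0,0,0,0,0,0]]'; python3 -c "
from h import *
where()"
```

```text
time_s: 18.18
ee_pos: [525.0, -217.0, 391.4]
ee_rot: [-179.8, 0.1, 34.8]
force: [-0.6, -0.5, 0.8]
gripper_width: 0.4
t 18.18 tip local [91.6 30.9] tipz 200.4 rot [-1.7982e+02  1.5000e-01  3.4800e+01] F [-0.6 -0.5  0.8] w 0.4
```

```bash
python3 -m jog '[[0.0,0.002,0.003,0.05,0,0,0],[0.0,0,0,0.05,0,0,0],[0.0,0,0,0.03,0,0,0],[0.0,0,0,0.0,0,0,0],[0.0,0,0,0.0,0,0,0],[0.0,0,0,0.0,0,0,0]]'; python3 look.py 13 | grep "t "
```

```text
time_s: 18.92
ee_pos: [528.9, -218.7, 265.1]
ee_rot: [179.8, -0.1, 34.7]
force: [0.0, -0.1, -0.3]
gripper_width: 0.5
t 18.93 tip local [94.7 26.1] tipz 74.1 rot [ 1.7983e+02 -1.1000e-01  3.4730e+01] F [ 0.  -0.1 -0.3] w 0.5
```

View pics/s13.png

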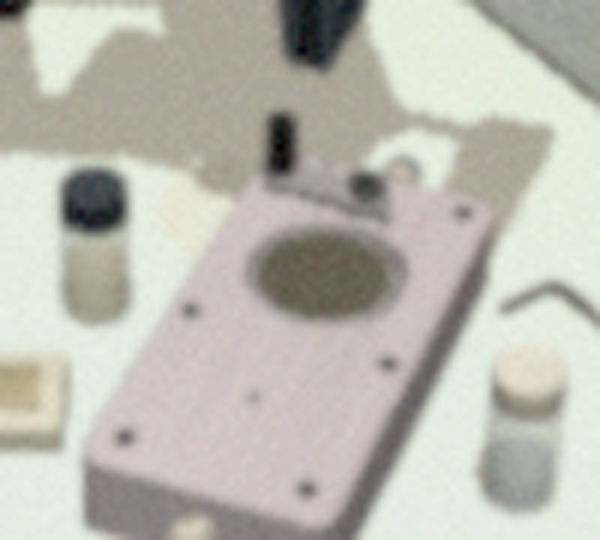

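```bash
python3 -m jog '[[0.0,0,0,0.0155,0,0,0],[0.0,0,0,0.012,0,0,0],[0.0,0,0,0.0,0,0,0],[0.0,-0.006,-0.001,0,0,0,0],[0.0,-0.004,0,0,0,0,0],[0.0,-0.004,0,0,0,0,0]]'; python3 -c "
from h import *
where()"; python3 -m jog '[[0.0,-0.005,0,0,0,0,0],[0.0,-0.005,0,0,0,0,0],[0.0,-0.005,0,0,0,0,0],[0.0,-0.0,0,0,0,0,0]]'; python3 look.py 14 | grep "t "
```

```text
time_s: 19.77
ee_pos: [516.4, -225.5, 236.0]
ee_rot: [180.0, -0.0, 34.7]
force: [1.0, -0.0, -0.6]
gripper_width: 0.1
t 19.77 tip local [80.2 28.1] tipz 45.0 rot [ 1.7999e+02 -3.0000e-02  3.4740e+01] F [ 1.  -0.  -0.6] w 0.1
time_s: 20.27
ee_pos: [506.3, -235.2, 236.6]
ee_rot: [179.5, -0.3, 34.7]
force: [8.2, -3.2, -5.7]
gripper_width: 0.7
t 20.27 tip local [67.3 24.3] tipz 45.6 rot [179.53  -0.29  34.75] F [ 8.2 -3.2 -5.7] w 0.7
```

View pics/s14.png

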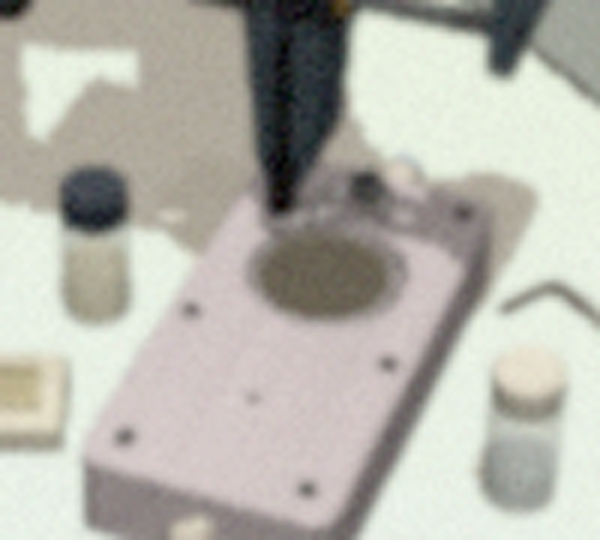

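```bash
python3 -m jog '[[0.0,0,0,0.0,0,0,0],[0.0,0,0,0.0,0,0,0]]'; python3 -c "
from h import *
where()"
```

```text
time_s: 20.62
ee_pos: [506.4, -235.2, 236.6]
ee_rot: [179.5, -0.3, 34.8]
force: [9.1, -2.5, -4.2]
gripper_width: 0.4
t 20.62 tip local [67.3 24.3] tipz 45.6 rot [179.53  -0.27  34.77] F [ 9.1 -2.5 -4.2] w 0.4
```

Run:
```python
from h import *
f=vision.grab_frame("scene"); np.savez("scene15.npz",**f)
c=cv2.resize(f["color"][175:215,240:300],None,fx=12,fy=12,interpolation=cv2.INTER_CUBIC)
cv2.imwrite(f"pics/s15.png",cv2.convertScaleAbs(c,alpha=2.0))
f["color"]=cv2.convertScaleAbs(f["color"],alpha=1.8)
# overlay expected pin positions for q
c=f["color"][160:250,210:310]; c=cv2.resize(c,None,fx=6,fy=6,interpolation=cv2.INTER_CUBIC)
a=np.radians(TH);R=np.array([[np.cos(a),-np.sin(a)],[np.sin(a),np.cos(a)]])
for q in(0,.3,.6,.9,1.2,1.5):
    p=np.array([65-31*np.cos(q),31*np.sin(q)]); w=C+R@p
    uv=(proj(f,[[*w,37.5],[*w,59.5]])-[210,160]+.5)*6
    cv2.line(c,tuple(int(t) for t in uv[0]),tuple(int(t) for t in uv[1]),(0,int(255*q/1.5),255),1)
cv2.imwrite("pics/s15o.png",c)
```

```text
(no output)
```

View pics/s15.png

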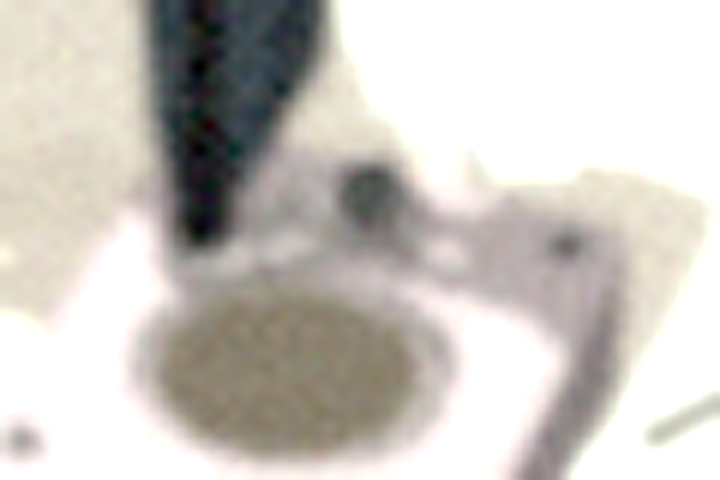

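View pics/s15o.png

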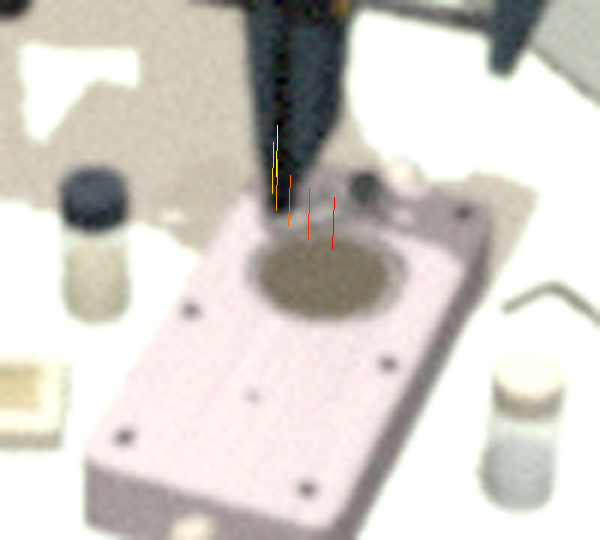

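```bash
python3 -m jog '[[0.0,0.010,0,0.0,0,0,0],[0.0,0,-0.011,0.0,0,0,0],[0.0,0,0,0.0,0,0,-0.14],[0.0,0,0,0,0,0,-0.14],[0.0,0,0,0,0,0,-0.14],[0.0,0,0,0,0,0,0],[0.0,0,0,0,0,0,0]]'; python3 look.py 16 | grep "t "
```

```text
time_s: 21.55
ee_pos: [505.7, -218.9, 235.8]
ee_rot: [-179.9, 0.0, 58.7]
force: [-0.3, -0.4, -0.4]
gripper_width: 0.4
t 21.55 tip local [75.1 39.9] tipz 44.8 rot [-179.95    0.     58.72] F [-0.3 -0.4 -0.4] w 0.4
```

View pics/s16.png

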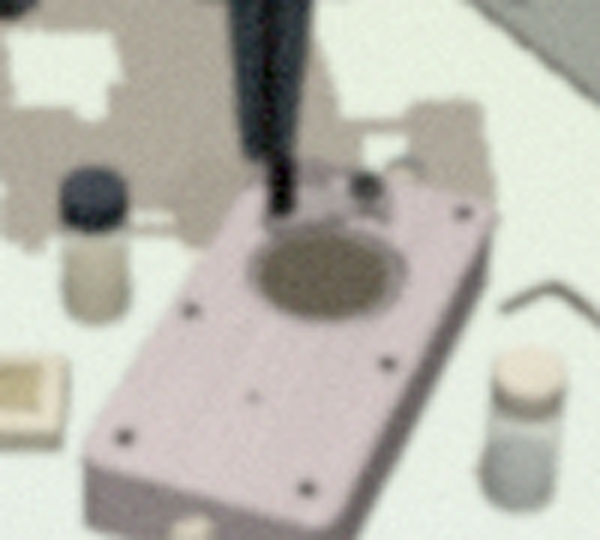

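```bash
python3 -m jog '[[0.0,-0.004,0.001,0.0,0,0,0],[0.0,-0.0028,-0.0017,0,0,0,-0.0873],[0.0,-0.0028,-0.0017,0,0,0,-0.0873],[0.0,-0.0028,-0.0017,0,0,0,-0.0873],[0.0,-0.0028,-0.0017,0,0,0,-0.0873],[0.0,0,0,0,0,0,0]]'; python3 look.py 17 | grep "t "
```

```text
time_s: 22.4
ee_pos: [494.2, -230.8, 235.8]
ee_rot: [180.0, -0.0, 78.7]
force: [0.5, 1.2, -0.3]
gripper_width: 0.5
t 22.4 tip local [59.  36.4] tipz 44.8 rot [ 1.800e+02 -1.000e-02  7.872e+01] F [ 0.5  1.2 -0.3] w 0.5
```

View pics/s17.png

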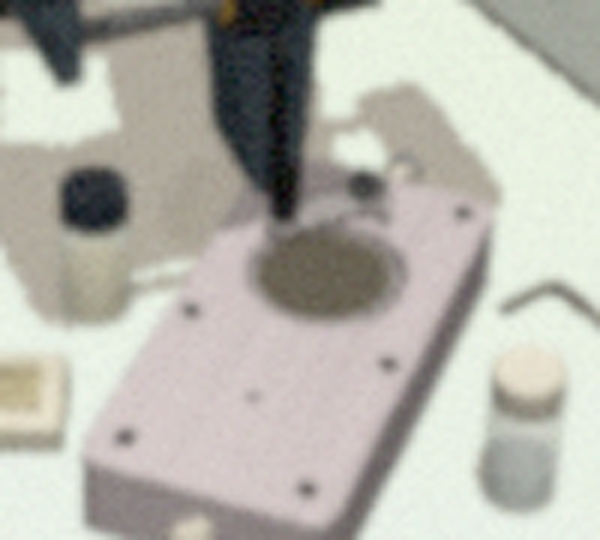

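```bash
python3 -m jog '[[0.0,-0.004,0,0,0,0,0],[0.0,-0.0028,-0.0015,0,0,0,-0.0873],[0.0,-0.0028,-0.0015,0,0,0,-0.0873],[0.0,-0.0028,-0.0015,0,0,0,-0.0873],[0.0,0,0,0,0,0,0]]'; python3 look.py 18 | grep "t "
```

```text
time_s: 23.12
ee_pos: [488.4, -242.6, 235.9]
ee_rot: [179.9, 0.0, 93.7]
force: [2.2, 1.0, 0.2]
gripper_width: 0.3
t 23.12 tip local [47.6 29.9] tipz 44.9 rot [1.7995e+02 1.0000e-02 9.3730e+01] F [2.2 1.  0.2] w 0.3
```

View pics/s18.png

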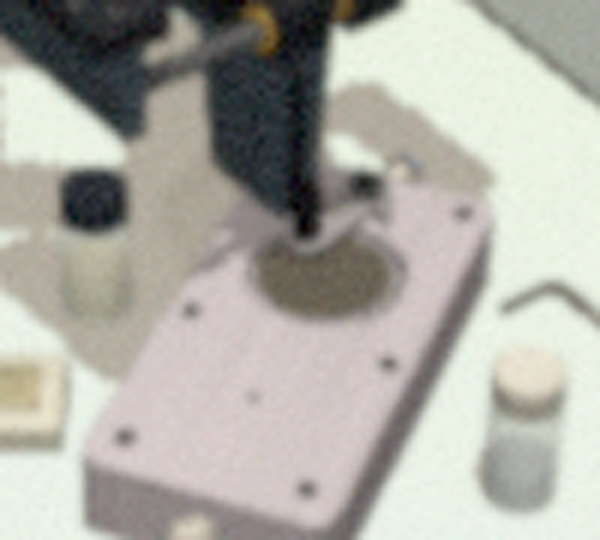

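```bash
python3 -m jog '[[0.0,-0.0028,-0.0011,0,0,0,-0.0873],[0.0,-0.0028,-0.0011,0,0,0,-0.0873],[0.0,-0.0028,-0.0011,0,0,0,-0.0873],[0.0,-0.0028,-0.0011,0,0,0,-0.0873],[0.0,0,0,0,0,0,0]]'; python3 look.py 19 | grep "t "
```

```text
time_s: 23.85
ee_pos: [485.8, -254.2, 235.7]
ee_rot: [-180.0, -0.0, 113.7]
force: [0.2, 0.1, 0.7]
gripper_width: 0.3
t 23.85 tip local [38.6 22.1] tipz 44.7 rot [-1.7996e+02 -4.0000e-02  1.1373e+02] F [0.2 0.1 0.7] w 0.3
```

View pics/s19.png

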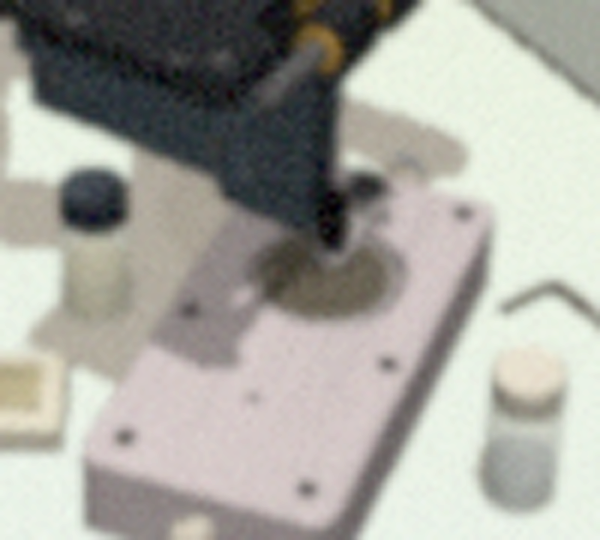

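```bash
python3 -m jog '[[0.0,-0.002,0,0,0,0,-0.0873],[0.0,-0.002,0,0,0,0,-0.0873],[0.0,0,0,0,0,0,0]]'; python3 -c "
from h import *
where()"; python3 -m jog '[[0.0,-0.001,0,0,0,0,0],[0.0,-0.001,0,0,0,0,0],[0.0,0,0,0,0,0,0]]'; python3 look.py 20 | grep "t "
```

```text
time_s: 24.32
ee_pos: [486.3, -257.0, 235.4]
ee_rot: [-179.8, -0.3, 123.8]
force: [-4.8, 2.9, 3.4]
gripper_width: 0.5
t 24.32 tip local [36.9 20.6] tipz 44.4 rot [-179.82   -0.34  123.78] F [-4.8  2.9  3.4] w 0.5
time_s: 24.7
ee_pos: [486.8, -257.6, 235.3]
ee_rot: [-179.8, -0.5, 123.7]
force: [-7.9, 6.1, 6.5]
gripper_width: 0.1
t 24.7 tip local [36.9 20.4] tipz 44.3 rot [-179.79   -0.54  123.73] F [-7.9  6.1  6.5] w 0.1
```

View pics/s20.png

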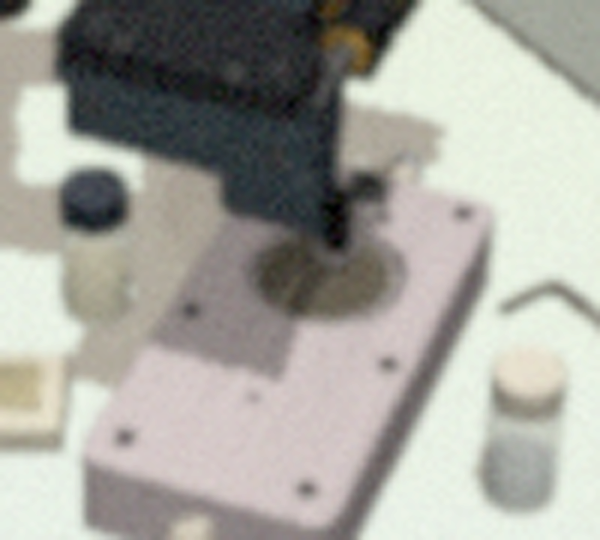

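```bash
python3 -m jog '[[0.0,0.006,0,0,0,0,0],[0.0,0.006,0,0,0,0,0],[0.0,0,0,-0.05,0,0,0],[0.0,0,0,-0.06,0,0,0],[0.0,0.03,0,-0.05,0,0,0],[0.0,0.06,0,0,0,0,0],[0.0,0.06,0,0,0,0,0],[0.0,0.06,0,0,0,0,0],[0.0,0,0,0,0,0,0]]'; python3 look.py 21
```

```text
time_s: 25.92
ee_pos: [362.9, -72.8, 396.0]
ee_rot: [180.0, 0.0, 124.0]
force: [1.0, -0.3, -0.4]
gripper_width: 0.7
t 25.93 tip local [ 41.  241.1] tipz 205.0 rot [179.96   0.   124.03] F [ 1.  -0.3 -0.4] w 0.7
scene 0 3 57.56
scene 45 16 30.74
scene 90 18 31.03
scene 135 20 30.92
scene 180 17 31.37
scene 225 20 30.74
scene 270 18 30.98
scene 315 32 32.15
plane slopes deg [13.41 -2.98] h 34.8
top 0 -35 29 31.95
top 0 30 28 31.58
top -40 0 29 31.69
top 50 -33 24 31.55
top 0 11 38.43
top 45 21 33.12
top 90 19 31.0
top 135 19 30.61
top 180 18 30.55
top 225 19 30.92
top 270 17 30.91
top 315 16 30.53
plane slopes deg [10.28  2.82] h 32.96
top 0 -35 21 30.73
top 0 30 23 31.37
top -40 0 24 31.39
top 50 -33 24 31.09
```

View pics/s21.png

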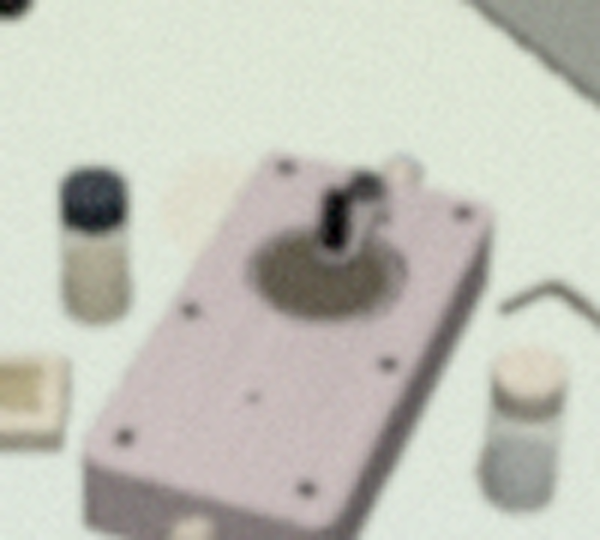

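View pics/r21t.png

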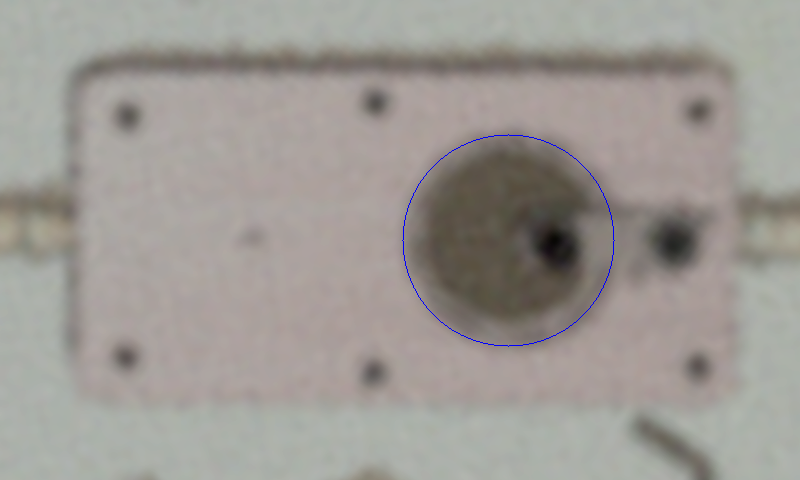

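View pics/r21s.png

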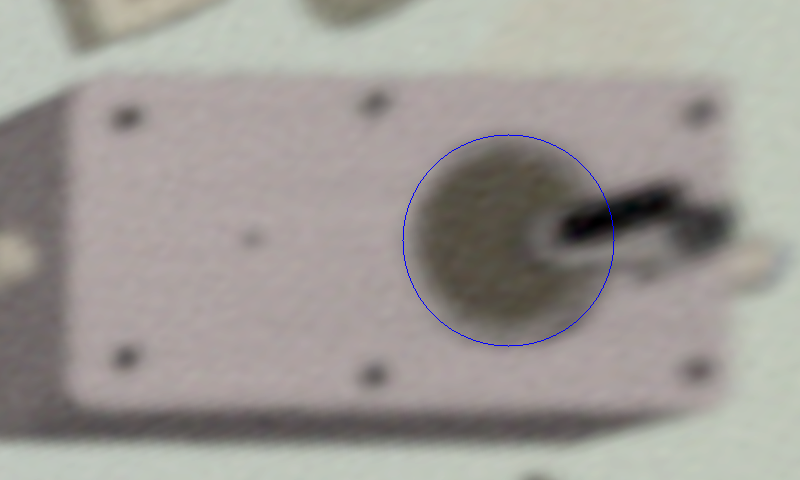

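Run:
```python
from h import *
a=np.radians(TH);R=np.array([[np.cos(a),-np.sin(a)],[np.sin(a),np.cos(a)]])
for n in("scene","top"):
    f=vision.grab_frame(n); f0=dict(np.load(n+"0.npz"))
    g=cv2.absdiff(cv2.GaussianBlur(f["color"],(5,5),0),cv2.GaussianBlur(f0["color"],(5,5),0)).max(2)
    cv2.imwrite(f"pics/d{n}.png",np.hstack([f["color"],cv2.cvtColor(cv2.convertScaleAbs(g,alpha=4),cv2.COLOR_GRAY2BGR)])[:, :] if 0 else cv2.convertScaleAbs(g,alpha=4))
    # pin top & head centroid expected vs observed dark pixels
    gray=f["color"].max(2)
    for q in(-.1,0,.1,.2):
        p=C+R@np.array([65-31*np.cos(q),31*np.sin(q)]); e=proj(f,[[*p,37.5],[*p,48.5],[*p,59.5]]); 
        print(n,q,e.round(1).tolist(), [int(gray[int(round(v)),int(round(u))]) for u,v in e])
    h=C+R@np.array([65,0]); print("head",proj(f,[[*h,42.5]]).round(1))
    ys,xs=np.where(gray<38); m=(abs(xs-e[1,0])<22)&(abs(ys-e[1,1])<22); print("dark",sorted(zip(xs[m].tolist(),ys[m].tolist())))
```

```text
scene -0.1 [[266.4, 201.3], [266.6, 197.1], [266.8, 192.7]] [48, 40, 19]
scene 0 [[264.9, 201.0], [265.1, 196.7], [265.3, 192.4]] [42, 8, 37]
scene 0.1 [[263.5, 200.6], [263.6, 196.3], [263.8, 192.0]] [71, 31, 66]
scene 0.2 [[262.1, 200.1], [262.3, 195.8], [262.4, 191.5]] [64, 104, 127]
head [[270.3 189.9]]
dark [(264, 195), (264, 196), (264, 197), (264, 198), (264, 199), (264, 200), (265, 192), (265, 193), (265, 194), (265, 195), (265, 196), (265, 197), (265, 198), (265, 199), (265, 200), (266, 193), (266, 194), (266, 195), (266, 196), (266, 197), (266, 198), (266, 199), (266, 200), (267, 192), (267, 193), (267, 194), (267, 195), (267, 198)]
top -0.1 [[244.4, 180.3], [244.5, 179.3], [244.5, 178.3]] [35, 22, 38]
top 0 [[243.4, 181.0], [243.4, 180.0], [243.4, 179.0]] [22, 14, 27]
top 0.1 [[242.3, 181.6], [242.3, 180.6], [242.3, 179.7]] [46, 24, 18]
top 0.2 [[241.2, 182.1], [241.2, 181.1], [241.2, 180.2]] [60, 46, 46]
head [[236.7 170.3]]
dark [(242, 179), (242, 180), (242, 181), (243, 178), (243, 179), (243, 180), (243, 181), (244, 179), (244, 180)]
```

View pics/dscene.png

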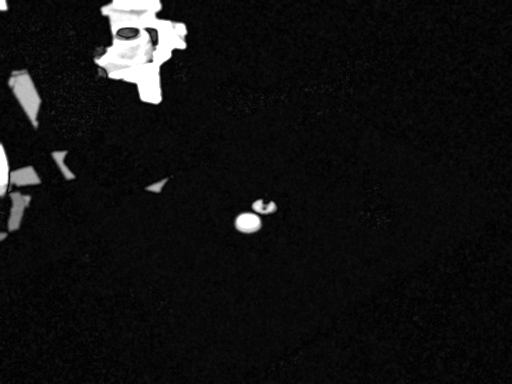

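```bash
python3 -c "
from workcell import ticket,status
print(status.state()['time_s'],ticket.job_done())"
```

```text
the job is handed in; nothing more can be done
26.125 None
```

The filter block is loaded and the job is handed in, at 26 s of the 69 s allowed. The clip was swung open to about 1.6, the frit pushed across the block into its seat, and the clip swung shut until its pin would go no further.

**Frit:** depth readings show it lying flat (tilt about 0.1°) and about 1 mm below the block's top, so it is fully home. My first push left it tilted about 7.5° with its back edge on the rim. A second push of a few millimetres seated it.

**Clip:** the pin stopped moving under about 10 N with the finger at the shut position. Both cameras place it at about 0, to within roughly 0.05 rad. The first closing push slid against the side of the pin and stalled at about 10 N. I backed off and closed it with an arc around the pivot.

**Surroundings:** comparing the scene camera's first and last pictures shows changes only at the frit, the clip and the arm with its shadow, so nothing else moved. I did not view the same comparison for the top camera. At hand-in the arm was well clear and touching nothing.

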